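Push the salt and pepper to their places on the bamboo tray

ROBOT

A 6-joint arm with a two-finger parallel gripper is mounted at the origin on the work surface. World frame = base frame: x ahead of the robot, y to its left, z up, the work surface at z = 0. Lengths are in m, angles in rad, forces in N, time in s.
With the tool pointing down it reaches from about 0.325 to 0.85 m from the base axis. Payload 4.4 kg.
Tool frame: the origin (TCP) lies midway between the tips of the shut fingers; the grasp point (between the pads) lies 19 mm behind it; z points along the fingers, y is the line along which they close (so a half turn about z gives the same grasp; the last joint's range is limited). The gripper opens to 94 mm and grips with 3 to 60 N. Pads are 16 mm wide; open, the fingers measure 119 mm over their backs; the gripper's body (75 mm by 177 mm) begins 78 mm behind the grasp point.
Start: joints at [1.173, 0.207, 1.542, -0, 1.393, -0.15], TCP at [0.141, 0.557, 0.205] pointing down, gripper open.
Joint ranges: [-2.73, 2.73], [-0.86, 2.22], [0.23, 2.46], [-1.11, 4.25], [0.08, 2.63], [-2.82, 2.82]. Speed limits (rad/s): [2.79, 2.79, 3.14, 3.14, 3.14, 3.14].

INTERFACE

Orientations are given as [roll, pitch, yaw] about the fixed x, y, z axes, in that order (R = Rz(yaw) Ry(pitch) Rx(roll)).
In Python, from cell import robot gives the robot as it stands.
- The arm moves only by the shell command python3 -m pendant 'ROWS' [OPENING] [FORCE]. ROWS is text: rows parted by semicolons, each of 6 numbers parted by spaces: the shift along the world's x, y, z in m, then the turn, a rotation vector about the world's x, y, z in rad. A call has 1 to 8 rows; each row shifts and turns the commanded pose from where the row before left it; what a row does not reach is not made up. A row lasts 1/12 s, in which the tool goes at most 41.7 mm and 7.16 degrees, less where a joint would pass 70% of its speed; a pose out of reach is approached as far as the arm can. A call with a gripper value outside its range is refused whole. OPENING is the gripper command: -1 is fully open, 1 is shut, values between are in proportion, set as the call begins (- or left out, the last holds). The fingers move at their own pace and stop on an object; FORCE is the grip in N (left out, the last holds). Time passes only in rows, so rows that do not move let the fingers close. It gives the time, the measured TCP pose, the force, the opening and the grip force at its end, in the units of the state.
- robot.get_state(): the state, without advancing time (a new reading comes with each control period).
- robot.camera(name): name is "scene" or "side" or "wrist"; returns (picture, depth): 384x512x3 uint8, red, green, blue; 384x512 float32, m along the optical axis (not along the pixel's ray), 0 where there is no reading.
- robot.calibration(name): a dict with "camera_matrix" (3x3 intrinsics, pixels), "k1" (the pictures are not rectified: a ray, as slopes to the right and down, at radius r is drawn at 1 + k1 r^2 times it, then the intrinsics apply), "pose" (4x4, takes a point from camera to world coordinates). Camera axes: x right, y down, z forward; pixel columns grow to the right and rows downward; lengths in m; the calibration is good to about 2 mm. A picture is of the moment at which its call begins: read the wrist's pose just before it. calibration takes no time and is no camera call; for the wrist camera it gives the pose at the moment of the call.
- robot.hand_in(): hands the job in; it is judged then, once.
The state is a dict: "time_s": time; "q": joint angles; "qvel": joint speeds; "joint_torque": joint torques, N m; "position": TCP position; "orientation": TCP orientation; "ft_force": force on the tool from outside, world axes, zero at the start; "moment": the same for the moment, N m; "grip_width": opening from 0.0 (shut) to 1.0 (fully open); "grasp_force": force on a finger pad.
Only numpy, scipy, OpenCV 4.12 (cv2) and the standard library are available. Lean on these libraries where they do the work, as an engineer would, in place of code of your own. Each camera call takes 0.05 s, during which the arm holds its last target. There are 200 camera calls.

TASK

Tidy the bamboo tray by pushing only: slide the glass salt cellar along the tray until its foot stands wholly on the blue disc, and slide the green pepper grinder back until it rests against the tray's crosswise rail, both left standing upright. Do not lift or tip either of them, and leave everything else where it is; the order does not matter.

Things in the scene. Friction and masses are not known exactly. Their poses are not given: they have to be found in the camera images.
- tray: Fixed bamboo tray, 430 mm (its x) by 580 mm (y), yawed up to 9 degrees. Origin: work surface level, mid front bay. x points away from the robot, y left, z up. Floor 12 mm above the work surface, x = -160 to 270 mm. No lip at the robot's edge; side lips (inner faces y = -278, +278 mm) and far lip are 30 mm above the work surface. A rail across it (point rail) splits front bay from back bay.
- rail (a point): Stop rail: darker fixed wooden bar, 12 mm thick, running along the tray's y over its whole inner width, its top 40 mm above the work surface. This point: middle of the rail's flat face towards the robot, at the tray floor (x = +100, y = 0 mm in the tray's frame); axes as the tray's
- mark: Thin flat blue disc, 92 mm in diameter, under 1 mm thick and no obstacle, stuck to the floor of the tray's front bay near the middle. Fixed. Origin: its centre.
- salt: Loose round glass salt cellar with a flat dark wooden lid and a small knob: glass 64 mm in diameter, straight sides, 34 mm tall; 52 mm tall over the knob; 0.15 to 0.31 kg. Origin: centre of its underside; z up, yaw means nothing. Starts left or right in the front bay. It slides on the tray floor and stops where the push stops.
- grinder: Loose round green plastic pepper grinder, white push button on top: straight sides 56 mm in diameter up to 52 mm, then 52 mm up to 70 mm, button to 80 mm; 0.11 to 0.23 kg. Origin: centre of its underside; z up, yaw means nothing. Starts on the other side of the front bay. Pushed within 30 mm of the tray floor it slides without tipping. Against the rail its centre is at x = +72 mm in the tray's frame.
- crock: Bystander: terracotta crock with a white ceramic lid, 110 mm in diameter, 124 mm tall, on the tray behind the rail. Origin: centre of its underside.
- oil: Bystander: amber oil bottle, 56 mm in diameter, 170 mm tall, on the tray behind the rail. Origin: centre of its underside.
- jar: Bystander: glass jar with a red cap, 66 mm in diameter, 85 mm tall, on the tray behind the rail. Origin: centre of its underside.
- mug: Bystander: blue mug, 82 mm in diameter, 92 mm tall, on the work surface to the right of the tray. Origin: centre of its underside.
- timer: Bystander: round white kitchen timer with an orange knob, 68 mm in diameter, 36 mm tall, on the work surface to the left of the tray. Origin: centre of its underside.
- spoons: Bystander: three steel measuring spoons on a ring, lying fanned out at the middle of the tray's edge nearest the robot, about 120 mm along its y and 80 mm along its x, 10 mm tall; the spoon bowls are at the +y end. Origin: on the tray floor at about the middle of the set.
Mind the look-alikes: they are no part of the job. Of the things shaped like the grinder, the green one is meant. What is shaped like the salt but pink is not meant.

How it is judged:
At the end, for the whole second after the job is handed in: Salt cellar's centre within 15 mm of the blue disc's; pepper grinder in the front bay, at most 4 mm from the rail, anywhere along it; both upright on the tray floor (within 6 degrees), at rest; crock, oil bottle, jar, spoons, mug and timer within 15 mm of where they began (horizontal distance between salt and mark below 0.015 m and height (world z) of each of salt, grinder below 0.016 m and angle between each of salt, grinder's own z axis and vertical below 0.1 rad and linear speed of each of salt, grinder below 0.02 m/s and x of grinder in the frame of tray between 0.068 and 0.08 m and y of grinder in the frame of tray between -0.255 and 0.255 m and distance of each of crock, oil, jar, spoons, mug, timer from where it was at the start of the episode below 0.015 m); the robot touches nothing.
It fails at once if the salt cellar or the grinder is lifted off the tray (underside centre up by more than 10 mm) (height (world z) of any of salt, grinder above 0.022 m).
It fails at once if the salt cellar or the grinder is tipped by more than 20 degrees (angle between any of salt, grinder's own z axis and vertical above 0.35 rad).
It fails at once if a bystander (crock, oil bottle, jar, spoons, mug, timer) is moved by more than 15 mm (distance of any of crock, oil, jar, spoons, mug, timer from where it was at the start of the episode above 0.015 m).
It also fails if it takes over 54 s, if anything falls off the work surface, if the arm or the gripper's body presses on something with over 40 N, if the wrist force passes 120 N, or if a joint passes its speed limit or range.

## Working session

There is one attempt and no reset: what is moved stays moved. The work goes in short steps, Python scripts to look and compute and a shell command to move; the robot and the scene stay as the last step left them, time stands still between calls to the robot, and variables do not carry over. Pictures are saved under pics/ and viewed, at most 10 in all, crops included, and the job is handed in when it is done.

```bash
mkdir -p pics
cat > h.py <<'E'
import numpy as np, cv2
from cell import robot
def snap(n,f):
    c=robot.calibration(n); p,d=robot.camera(n); cv2.imwrite('pics/'+f+'.png',p[:,:,::-1]); np.savez('pics/'+f+'.npz',p=p,d=d,K=c['camera_matrix'],k=c['k1'],T=c['pose']); return p,d,c
def ray(c,u,v):
    K=np.array(c['camera_matrix']);k=c['k1']
    s=cv2.undistortPoints(np.array([[[u,v]]],float),K,np.array([k,0,0,0,0],float))[0,0]
    T=np.array(c['pose']); return T[:3,3],T[:3,:3]@np.array([s[0],s[1],1])
def onplane(c,u,v,z):
    o,d=ray(c,u,v); return o+d*(z-o[2])/d[2]
E
python3 - <<'E'
from h import *
a=snap('scene','scene1')[0]; b=snap('side','side1')[0]
print(robot.get_state()); 
for n in('scene','side'): print(robot.calibration(n))
E
```

```text
{'time_s': 0.1, 'q': array([ 1.17251691e+00,  2.07331085e-01,  1.54279165e+00, -1.72169181e-05,
        1.39352290e+00, -1.50535149e-01]), 'qvel': array([-0.00163629, -0.00373203, -0.00445312, -0.00197485, -0.00287824,
       -0.00078914]), 'joint_torque': array([-5.11068811e-04, -3.71869469e+01, -2.82291502e+01,  7.00500095e-02,
        3.12002131e-02, -5.75889476e-05]), 'position': array([0.1407497 , 0.5567535 , 0.20441826]), 'orientation': array([-3.13956035e+00, -2.91130170e-04,  2.89385114e+00]), 'ft_force': array([ 0.08053408,  0.50452799, -0.03418764]), 'moment': array([ 0.05303335,  0.00117808, -0.02023965]), 'grasp_force': 0.0, 'grip_width': 1.005207743716029}
{'camera_matrix': array([[382.68278817,   0.        , 252.21657826],
       [  0.        , 382.68278817, 189.63958517],
       [  0.        ,   0.        ,   1.        ]]), 'k1': -0.09252583162852633, 'pose': array([[ 0.70151783,  0.55154167, -0.45130313,  1.08821859],
       [ 0.71240495, -0.52606648,  0.46447093, -0.57062258],
       [ 0.01875962, -0.64734522, -0.76196604,  0.96984773],
       [ 0.        ,  0.        ,  0.        ,  1.        ]])}
{'camera_matrix': array([[418.06503242,   0.        , 248.50516053],
       [  0.        , 418.06503242, 197.48183798],
       [  0.        ,   0.        ,   1.        ]]), 'k1': -0.041177208267728006, 'pose': array([[ 0.98318143, -0.13719217,  0.12055117,  0.35852214],
       [-0.18130884, -0.6539152 ,  0.73452162, -1.12433723],
       [-0.02194038, -0.74402501, -0.66779144,  1.05072638],
       [ 0.        ,  0.        ,  0.        ,  1.        ]])}
```

View pics/scene1.png

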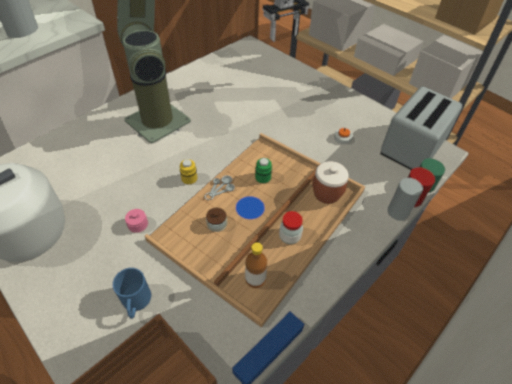

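View pics/side1.png

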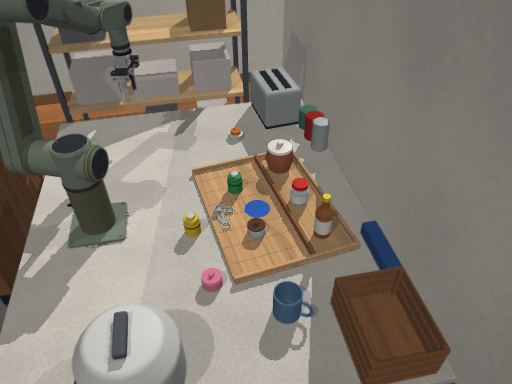

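Scene view: the salt is at (216,218), with a dark lid on glass, on the tray. Its pink look-alike at (136,219) is off the tray. The green grinder is at (263,170) on the tray, and its yellow look-alike at (188,172) is off it. The disc is at (250,208), the spoons at (220,187). I'll confirm this in an enlarged crop.

Run:
```python
from h import *
a=cv2.imread('pics/scene1.png')[125:325,130:390]; cv2.imwrite('pics/crop1.png',cv2.resize(a,None,fx=3,fy=3,interpolation=cv2.INTER_CUBIC))
b=cv2.imread('pics/side1.png')[135:285,180:360]; cv2.imwrite('pics/crop2.png',cv2.resize(b,None,fx=4,fy=4,interpolation=cv2.INTER_CUBIC))
for n in('scene','side'):
    im=cv2.imread(f'pics/{n}1.png'); c=robot.calibration(n); h=cv2.cvtColor(im,cv2.COLOR_BGR2HSV)
    for nm,lo,hi,z in(('blue',(108,150,80),(125,255,255),.0125),('green',(60,120,30),(90,255,255),.05)):
        m=cv2.inRange(h,lo,hi); k,l,s,ce=cv2.connectedComponentsWithStats(m)
        for i in range(1,k):
            if s[i,4]>80: print(n,nm,s[i],ce[i].round(1),onplane(c,*ce[i],z).round(4))
```

```text
scene blue [237 198  26  20 432] [249.6 207.5] [ 0.5681 -0.0449  0.0125]
scene green [256 162  15  20 220] [263.  172.5] [0.5153 0.0673 0.05  ]
side blue [245 200  25  17 327] [256.7 208.3] [ 0.5644 -0.046   0.0125]
side blue [363 221  38  47 585] [381.5 244.4] [ 0.9324 -0.2993  0.0125]
side green [228 172  14  22 230] [234.5 183.7] [0.5022 0.0626 0.05  ]
```

View pics/crop1.png

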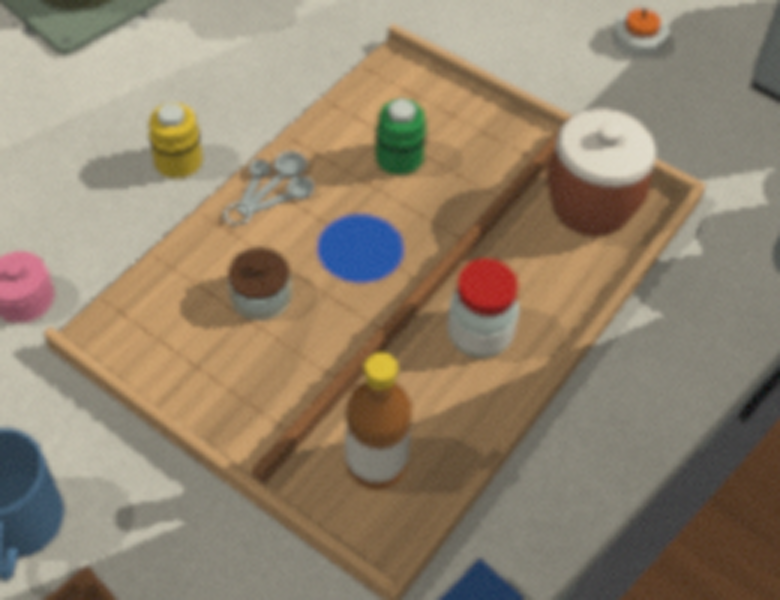

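View pics/crop2.png

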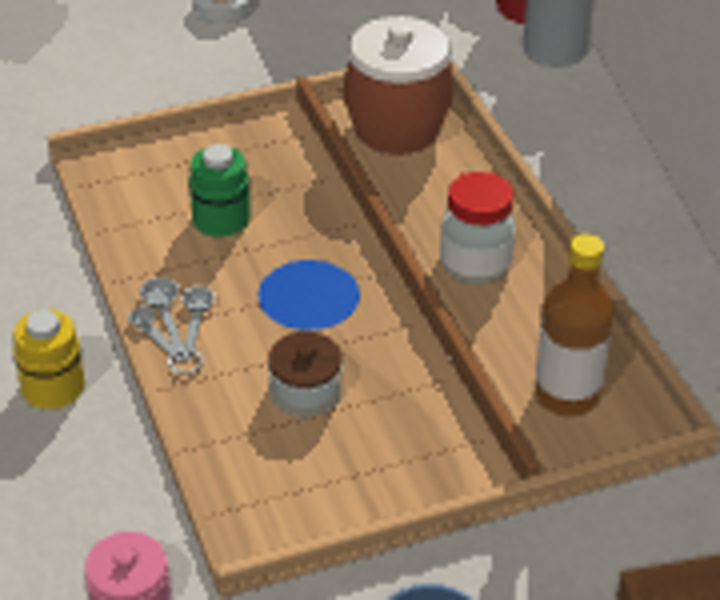

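The crops confirm both targets: the dark-lidded glass salt and the green grinder, each standing on the tray. Next I'll triangulate them and the rail.

Run:
```python
from h import *
S=robot.calibration('scene');D=robot.calibration('side')
def tri(p,q):
    o,d=ray(S,*p);O,e=ray(D,*q)
    t=np.linalg.lstsq(np.c_[d,-e],O-o,rcond=None)[0]; return ((o+t[0]*d+O+t[1]*e)/2).round(4), np.linalg.norm(o+t[0]*d-O-t[1]*e).round(4)
s=lambda u,v:(130+u/3-.33,125+v/3-.33); d=lambda u,v:(180+u/4-.37,135+v/4-.37)
print('grinder btn',tri(s(401,108),d(218,156)))
print('salt lid',tri(s(259,272),d(305,358)))
print('spoon ring',onplane(S,*s(232,214),.014),'bowls',onplane(S,*s(291,163),.014),onplane(S,*s(301,188),.014),onplane(S,*s(258,168),.014))
for c,f,P in((D,d,[(298,84),(518,470)]),(S,s,[(545,140),(258,468)])):
    A=[onplane(c,*f(*p),.040) for p in P]; v=A[0]-A[1]; print('rail',A,np.arctan2(-v[0],v[1]))
# front edge of tray
A=[onplane(D,*d(*p),.012) for p in((52,150),(222,588))];v=A[0]-A[1];print('front',A,np.arctan2(-v[0],v[1]))
A=[onplane(S,*s(*p),.030) for p in((390,30),(48,335))];v=A[0]-A[1];print('frontS',A,np.arctan2(-v[0],v[1]))
```

```text
grinder btn (array([0.504 , 0.0781, 0.0874]), np.float64(0.0031))
salt lid (array([ 0.5394, -0.1578,  0.048 ]), np.float64(0.0003))
spoon ring [ 0.44054124 -0.11249691  0.014     ] bowls [ 0.42959019 -0.01713863  0.014     ] [ 0.46452092 -0.03390797  0.014     ] [ 0.40980767 -0.04873581  0.014     ]
rail [array([0.60972523, 0.23375559, 0.04      ]), array([ 0.68130244, -0.30541062,  0.04      ])] 0.1319836120706311
rail [array([0.61678881, 0.19573499, 0.04      ]), array([ 0.69682659, -0.2972463 ,  0.04      ])] 0.16095023554622
front [array([0.35409225, 0.21403463, 0.012     ]), array([ 0.43655105, -0.35081156,  0.012     ])] 0.14496054658767676
frontS [array([0.36130112, 0.20845062, 0.03      ]), array([ 0.44408956, -0.34909396,  0.03      ])] 0.14741047625967965
```

Poses from this: disc at (0.566,-0.046), salt at (0.539,-0.158), grinder at (0.504,0.078), tray yaw about 0.145. I'll go behind the grinder with the fingers part open (40 mm gap), so they form a two-point pusher.

```bash
python3 -m pendant '0.019 -0.031 0 0 0 0.025;0.019 -0.031 0 0 0 0.025;0.019 -0.031 0 0 0 0.025;0.019 -0.031 0 0 0 0.025;0.019 -0.031 0 0 0 0.025;0.019 -0.031 0 0 0 0.025;0.019 -0.031 0 0 0 0.025;0.019 -0.031 0 0 0 0.025' 0.15
python3 -m pendant '0.019 -0.030 0 0 0 0.025;0.019 -0.030 0 0 0 0.025;0.019 -0.030 0 0 0 0.025;0.019 -0.030 0 0 0 0.025;0.019 -0.030 0 0 0 0.025;0.019 -0.030 0 0 0 0.025;0.019 -0.030 0 0 0 0.025;0 0 0 0 0 0'
python3 - <<'E'
from h import *
p,d,c=snap('wrist','wrist1'); print(robot.get_state()['position'],robot.get_state()['orientation'],c['pose'][:3,3])
E
```

```text
time_s: 0.77
position: [0.2932, 0.3077, 0.2051]
orientation: [-3.141, -0.0, 3.096]
ft_force: [0.6, -0.1, 0.1]
grip_width: 0.472
grasp_force: 0.0
time_s: 1.43
position: [0.4287, 0.0947, 0.2054]
orientation: [-3.139, 0.001, -3.02]
ft_force: [0.2, 1.5, 0.3]
grip_width: 0.427
grasp_force: 0.0
[0.42703579 0.09704517 0.20516171] [-3.14134784e+00 -5.38610739e-04 -3.02000562e+00] [0.34443143 0.08571991 0.38504738]
```

View pics/wrist1.png

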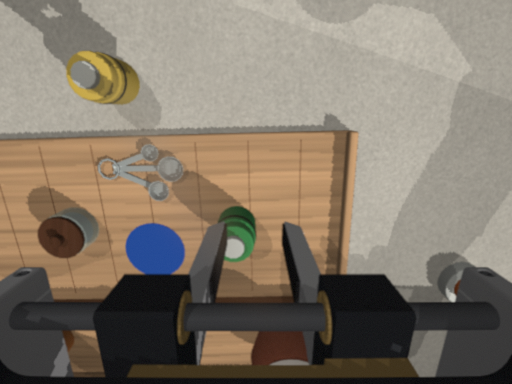

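The wrist view shows the green grinder with its button at (233,248), the disc at (155,249), the salt lid at (65,237), the spoons at (145,170), the tray's front edge at row ~135 and the yellow grinder at (100,78), off the tray.

Run:
```python
from h import *
z=np.load('pics/wrist1.npz'); c=dict(camera_matrix=z['K'],k1=float(z['k']),pose=z['T'])
for n,u,v,h in(('btn',233,248,.092),('lid',65,237,.05),('disc',155.5,249,.0125),('yellow',84,75,.08),('edgeL',5,140,.012),('edgeR',345,133,.012),('sp',182,170,.02),('sp',160,196,.02),('sp',100,165,.015)): print(n,onplane(c,u,v,h).round(4))
h=cv2.cvtColor(z['p'],cv2.COLOR_RGB2HSV); m=cv2.inRange(h,(108,150,80),(125,255,255)); k,l,s,ce=cv2.connectedComponentsWithStats(m)
i=1+s[1:,4].argmax(); print(s[i],onplane(c,*ce[i],.0125))
```

```text
btn [0.5037 0.0782 0.092 ]
lid [ 0.5388 -0.1551  0.05  ]
disc [ 0.5635 -0.0429  0.0125]
yellow [ 0.3279 -0.0984  0.08  ]
edgeL [ 0.4212 -0.2545  0.012 ]
edgeR [0.3559 0.2099 0.012 ]
sp [ 0.4321 -0.0056  0.02  ]
sp [ 0.4737 -0.0351  0.02  ]
sp [ 0.44   -0.1217  0.015 ]
[ 126  224   58   51 2305] [ 0.56442553 -0.04404517  0.0125    ]
```

```bash
python3 -m pendant '0.014 -0.014 0 0 0 0.01;0.014 -0.013 0 0 0 0.01;0 0 -0.035 0 0 0;0 0 -0.04 0 0 0;0 0 -0.04 0 0 0;0 0 -0.04 0 0 0;0 0 -0.028 0 0 0;0 0 0 0 0 0'
python3 -m pendant '0.010 0.0015 0 0 0 0;0.007 0.001 0 0 0 0;0.005 0.0007 0 0 0 0;0.005 0.0007 0 0 0 0;0.005 0.0007 0 0 0 0;0.005 0.0007 0 0 0 0;0.005 0.0007 0 0 0 0;0 0 0 0 0 0'
python3 - <<'E'
from h import *
p,d,c=snap('side','side2')
b=p[120:280,170:350,::-1]; cv2.imwrite('pics/crop3.png',cv2.resize(b,None,fx=4,fy=3.75,interpolation=cv2.INTER_CUBIC))
E
```

```text
time_s: 2.15
position: [0.4466, 0.0738, 0.0165]
orientation: [3.139, -0.014, -2.993]
ft_force: [-0.8, -0.3, -0.6]
grip_width: 0.424
grasp_force: 0.0
time_s: 2.82
position: [0.4978, 0.0785, 0.0231]
orientation: [-3.141, 0.003, -2.995]
ft_force: [0.3, 0.5, -0.9]
grip_width: 0.427
grasp_force: 0.0
```

View pics/crop3.png

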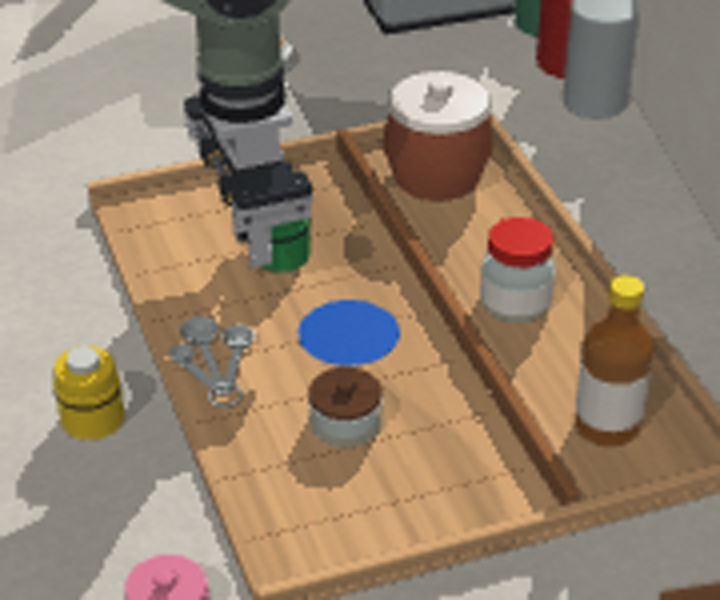

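The grinder is upright and nested against both fingers. I'll push on, then creep to rail contact while watching the force.

```bash
python3 -m pendant '0.007 0.001 0 0 0 0;0.01 0.0015 0 0 0 0;0.01 0.0015 0 0 0 0;0.01 0.0015 0 0 0 0;0.01 0.0015 0 0 0 0;0.01 0.0015 0 0 0 0;0.007 0.001 0 0 0 0;0 0 0 0 0 0'
python3 -m pendant '0.004 0.0006 0 0 0 0;0.003 0.0004 0 0 0 0;0 0 0 0 0 0;0 0 0 0 0 0'
python3 -m pendant '0.003 0.0004 0 0 0 0;0 0 0 0 0 0;0 0 0 0 0 0'
python3 -m pendant '0.002 0.0003 0 0 0 0;0 0 0 0 0 0;0 0 0 0 0 0'
```

```text
time_s: 3.53
position: [0.5624, 0.088, 0.0226]
orientation: [-3.141, 0.003, -2.994]
ft_force: [0.1, -0.1, 1.3]
grip_width: 0.424
grasp_force: 0.0
time_s: 3.87
position: [0.5672, 0.089, 0.0225]
orientation: [-3.142, 0.0, -2.994]
ft_force: [-0.2, 0.4, -1.0]
grip_width: 0.424
grasp_force: 0.0
time_s: 4.12
position: [0.5701, 0.0894, 0.0225]
orientation: [3.142, 0.0, -2.994]
ft_force: [0.4, 0.7, -0.5]
grip_width: 0.421
grasp_force: 0.2
time_s: 4.37
position: [0.5722, 0.0897, 0.0224]
orientation: [-3.142, 0.0, -2.994]
ft_force: [0.2, -1.0, 0.2]
grip_width: 0.427
grasp_force: 0.4
```

```bash
python3 -m pendant '0.003 0.0004 0 0 0 0;0 0 0 0 0 0;0 0 0 0 0 0'
python3 -m pendant '0.002 0.0003 0 0 0 0;0 0 0 0 0 0;0 0 0 0 0 0' |grep -E "pos|ft"
python3 -m pendant '0.002 0.0003 0 0 0 0;0 0 0 0 0 0;0 0 0 0 0 0' |grep -E "pos|ft"
python3 -m pendant '0.002 0.0003 0 0 0 0;0 0 0 0 0 0;0 0 0 0 0 0' |grep -E "pos|ft"
```

```text
time_s: 4.62
position: [0.5755, 0.0901, 0.0225]
orientation: [-3.142, 0.001, -2.994]
ft_force: [-0.5, 1.0, -0.0]
grip_width: 0.429
grasp_force: 0.2
position: [0.5771, 0.0904, 0.0224]
ft_force: [-0.4, -0.9, 0.2]
position: [0.5773, 0.0904, 0.0222]
ft_force: [-4.9, -1.1, 3.7]
position: [0.5773, 0.0904, 0.0221]
ft_force: [-9.0, -2.1, 7.8]
```

Contact with the rail is confirmed: motion stopped and the force rose. I'll back off, lift, and turn to get behind the salt.

```bash
python3 -m pendant '-0.006 -0.001 0 0 0 0;-0.012 -0.0017 0 0 0 0;-0.014 -0.002 0 0 0 0;-0.012 -0.0017 0 0 0 0;0 0 0.04 0 0 0;0 0 0.04 0 0 0;0 0 0.04 0 0 0;0 0 0.04 0 0 0' |grep -E "pos|ori"
python3 -m pendant '-0.0007 -0.0184 0 0 0 -0.1217;-0.0007 -0.0184 0 0 0 -0.1217;-0.0007 -0.0184 0 0 0 -0.1217;-0.0007 -0.0184 0 0 0 -0.1217;-0.0007 -0.0184 0 0 0 -0.1217;-0.0007 -0.0184 0 0 0 -0.1217;-0.0007 -0.0184 0 0 0 -0.1217;-0.0007 -0.0184 0 0 0 -0.1217' |grep -E "pos|ori"
python3 -m pendant '-0.0007 -0.0184 0 0 0 -0.1217;-0.0007 -0.0184 0 0 0 -0.1217;-0.0007 -0.0184 0 0 0 -0.1217;-0.0007 -0.0184 0 0 0 -0.1217;-0.0007 -0.0184 0 0 0 -0.1217;-0.0007 -0.0184 0 0 0 -0.1217;-0.0007 -0.0184 0 0 0 -0.1217;-0.0007 -0.0184 0 0 0 -0.1217' |grep -E "pos|ori"
python3 -m pendant '0 0 0 0 0 0;0 0 0 0 0 0;0 0 0 0 0 0' |grep -E "pos|ori"
python3 - <<'E'
from h import *
snap('wrist','wrist2')
E
```

```text
position: [0.5372, 0.0846, 0.1843]
orientation: [-3.142, 0.002, -2.994]
position: [0.532, -0.0636, 0.1827]
orientation: [3.14, 0.002, 2.309]
position: [0.5264, -0.2111, 0.1827]
orientation: [3.139, 0.0, 1.335]
position: [0.526, -0.2093, 0.1824]
orientation: [3.141, -0.001, 1.344]
```

View pics/wrist2.png

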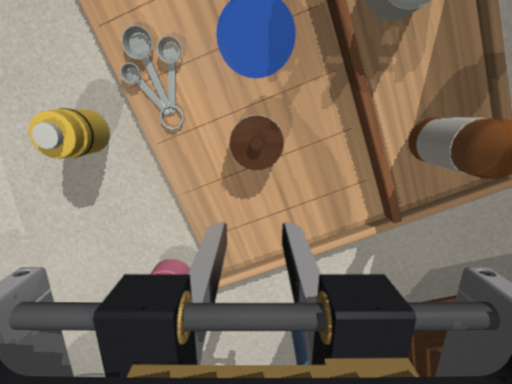

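Wrist view: salt lid at (257,142), disc at (256,35), aligned with the push axis. Spoons at (150,80) and the rail are clear of the fingers' path. I'll remeasure and check.

Run:
```python
from h import *
z=np.load('pics/wrist2.npz'); c=dict(camera_matrix=z['K'],k1=float(z['k']),pose=z['T'])
h=cv2.cvtColor(z['p'],cv2.COLOR_RGB2HSV); m=cv2.inRange(h,(108,150,80),(125,255,255))[:100]; k,l,s,ce=cv2.connectedComponentsWithStats(m)
i=1+s[1:,4].argmax(); print(s[i],onplane(c,256,33.5,.0125),onplane(c,*ce[i],.0125))
print(onplane(c,257,142,.05)); print(robot.get_state()['position'])
```

```text
[ 217    0   78   77 4934] [ 0.56646006 -0.04174024  0.0125    ] [ 0.56547195 -0.04395375  0.0125    ]
[ 0.54036962 -0.15911961  0.05      ]
[ 0.52596809 -0.20900238  0.18240397]
```

```bash
python3 -m pendant '0 0 -0.03 0 0 0;0 0 -0.04 0 0 0;0 0 -0.04 0 0 0;0 0 -0.03 0 0 0;0 0 -0.02 0 0 0;0 0 0 0 0 0;0 0 0 0 0 0'
```

```text
time_s: 8.25
position: [0.5251, -0.2084, 0.0215]
orientation: [-3.139, -0.001, 1.344]
ft_force: [0.4, 0.7, 0.0]
grip_width: 0.42
grasp_force: 0.0
```

```bash
python3 -m pendant '0.0024 0.0098 0 0 0 0;0.0016 0.0065 0 0 0 0;0.0016 0.0065 0 0 0 0;0.0024 0.0098 0 0 0 0;0.0024 0.0098 0 0 0 0;0.0024 0.0098 0 0 0 0;0.0024 0.0098 0 0 0 0;0.0024 0.0098 0 0 0 0' |grep -E "pos|ft"
python3 -m pendant '0.0024 0.0098 0 0 0 0;0.0024 0.0098 0 0 0 0;0.0024 0.0098 0 0 0 0;0.0024 0.0098 0 0 0 0;0.0012 0.0049 0 0 0 0;0 0 0 0 0 0;0 0 0 0 0 0' |grep -E "pos|ft"
python3 - <<'E'
from h import *
snap('wrist','wrist3')
E
```

```text
position: [0.5439, -0.1371, 0.0228]
ft_force: [0.0, -1.4, 1.9]
position: [0.5538, -0.093, 0.0219]
ft_force: [-0.8, 0.0, -0.6]
```

View pics/wrist3.png

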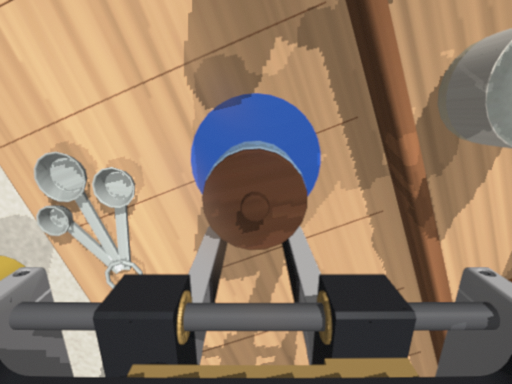

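The lid is centred at (255,199), half over the disc, which is centred near (256,158). Both are in line. Now the remaining distance.

Run:
```python
from h import *
z=np.load('pics/wrist3.npz'); c=dict(camera_matrix=z['K'],k1=float(z['k']),pose=z['T'])
a=onplane(c,255,199,.052); print(a,'model salt',np.array([.5538,-.093])+.033*np.array([.227,.974]))
for p in((191,157),(321,157),(256,94)): print(onplane(c,*p,.0125))
```

```text
[ 0.56173779 -0.05788787  0.052     ] model salt [ 0.561291 -0.060858]
[ 0.52197582 -0.02972314  0.0125    ]
[ 0.61137097 -0.05056047  0.0125    ]
[0.57610633 0.00063546 0.0125    ]
```

```bash
python3 -m pendant '0.0012 0.005 0 0 0 0;0.0013 0.0055 0 0 0 0;0.0011 0.0045 0 0 0 0;0 0 0 0 0 0;0 0 0 0 0 0' |grep -E "pos|ft"
python3 -m pendant '-0.0015 -0.0065 0 0 0 0;-0.003 -0.0125 0 0 0 0;-0.003 -0.0125 0 0 0 0;-0.0022 -0.0095 0 0 0 0;0 0 0.03 0 0 0;0 0 0.04 0 0 0;0 0 0.04 0 0 0;0 0 0.04 0 0 0' |grep -E "pos|ft"
python3 -m pendant '-0.004 -0.018 0.01 0 0 0;-0.004 -0.018 0 0 0 0;-0.004 -0.018 0 0 0 0;0 0 0 0 0 0;0 0 0 0 0 0;0 0 0 0 0 0' |grep -E "pos|ft"
python3 - <<'E'
from h import *
p,d,c=snap('wrist','wrist4'); q=snap('side','side4')[0]
b=cv2.resize(q[120:280,170:350],None,fx=2.4,fy=2.4,interpolation=cv2.INTER_CUBIC)
cv2.imwrite('pics/end.png',np.hstack([cv2.resize(p[:,100:452],None,fx=1,fy=1),b])[:,:,::-1])
E
```

```text
position: [0.5579, -0.0785, 0.0224]
ft_force: [-0.2, 0.7, 1.0]
position: [0.5472, -0.1213, 0.1737]
ft_force: [1.0, -0.3, 0.2]
position: [0.5357, -0.1741, 0.1821]
ft_force: [0.4, -0.5, 0.2]
```

View pics/end.png

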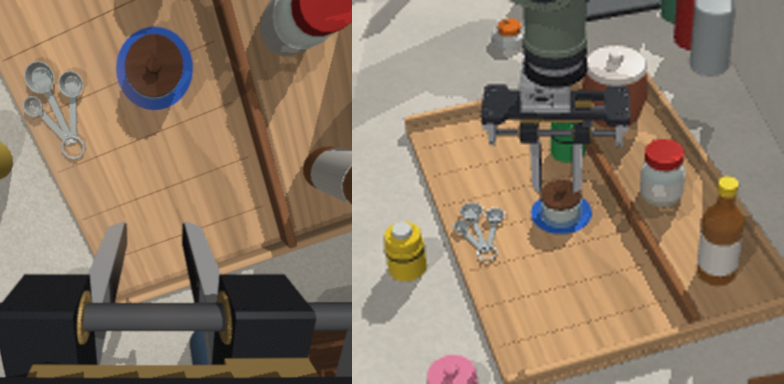

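The salt stands on the disc, with the lid at about (254,66) inside the blue ring. The grinder is by the rail and partly hidden by the gripper here. I'll check both numerically.

Run:
```python
from h import *
z=np.load('pics/wrist4.npz'); c=dict(camera_matrix=z['K'],k1=float(z['k']),pose=z['T'])
print(onplane(c,253.5,66,.052),onplane(c,254,67,.0125))
p,d,s=snap('scene','scene5'); h=cv2.cvtColor(p,cv2.COLOR_RGB2HSV)
m=cv2.inRange(h,(60,120,30),(90,255,255)); k,l,st,ce=cv2.connectedComponentsWithStats(m)
for i in range(1,k):
    if st[i,4]>60: print(st[i],ce[i],onplane(s,*ce[i],.05))
cv2.imwrite('pics/crop5.png',cv2.resize(p[130:280,170:370,::-1],None,fx=4,fy=4,interpolation=cv2.INTER_CUBIC))
```

```text
[ 0.56442666 -0.04548916  0.052     ] [ 0.56605201 -0.04077988  0.0125    ]
[281 175  16  21 219] [288.26027397 186.01369863] [0.61197898 0.08397288 0.05      ]
```

View pics/crop5.png

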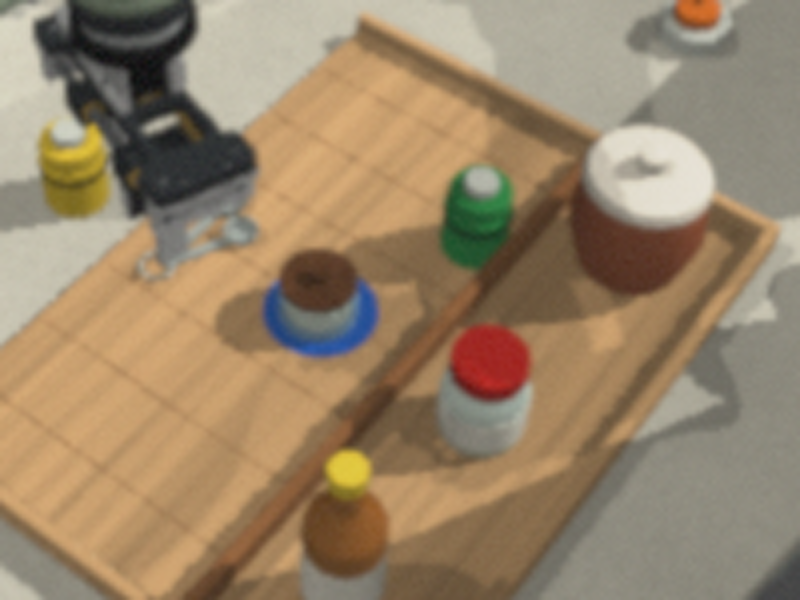

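The salt is centred within about 5 mm, and the grinder stands upright touching the rail, as the contact force also showed. Handing in.

```bash
python3 -c "
from cell import robot; print(robot.hand_in())"
```

```text
the job is handed in; nothing more can be done
None
```

The job is handed in, with no verdict returned: my last measurements put the salt cellar about 5 mm from the blue disc's centre and the green grinder upright against the rail, and the last pictures showed no bystander disturbed.

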